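# Check a bearing on the bench tester

## Robot

A 7-joint arm with a two-finger parallel gripper is mounted at the origin on the work surface. World frame = base frame: x ahead of the robot, y to its left, z up, the work surface at z = 0. Lengths are in m, angles in rad, forces in N, time in s.
With the tool pointing down it reaches from about 0.425 to 0.925 m from the base axis. Payload 6.8 kg.
Tool frame: the origin (TCP) lies on the front face of the gripper's body, between the roots of the fingers; the fingertips stand 73 mm ahead of it and the grasp point (between the pads) lies 54 mm ahead of it (env.nose_length is the distance from the TCP to the fingertips, in m); z points along the fingers, y is the line along which they close (so a half turn about z gives the same grasp; the last joint's range is limited). The gripper opens to 85 mm and grips with 20 to 120 N. Pads are 22 mm wide; open, the fingers measure 114 mm over their backs; the gripper's body (76 mm by 85 mm) begins 54 mm behind the grasp point. The pads swing forward as they close: fully open they stand 13 mm farther back than shut.
Start: joints at [1.195, 0.477, 0.022, 1.555, -0.011, 1.109, -0.083], TCP at [0.179, -0.651, 0.304] pointing down, gripper open.
Joint ranges: [-2.96, 2.96], [-0.34, 2.1], [-1.41, 1.46], [0.24, 2.44], [-1.37, 4.51], [0.17, 1.92], [-2.96, 2.96]. Speed limits (rad/s): [2.39, 2.39, 3.14, 3.14, 3.14, 3.14, 3.14].

## Interface

Orientations are given as a unit quaternion [w, x, y, z].
In Python, from cell import env, kin, camera, calibration, job gives the robot as it stands. The module is installed in compiled form; this text tells all that it offers. Calls block until the motion is done:
- env.reach(position, orientation): joint-space move of the TCP to a pose.
- env.movel(position, velocity=0.15, rot=None, stop_force=None): straight line of the TCP; rot=None keeps the orientation; velocity is the mean speed in m/s. With stop_force (N) it stops when the force on the tool has changed by that much, and returns True; else False.
- env.goto_joints(angles): joint-space move.
- env.grip(opening, f_grip=None): finger opening in m; f_grip is the grip in N (None keeps the last); returns when the fingers have stopped.
- env.dwell(seconds).
- kin.inverse_kinematics(position, orientation): joint angles nearest the present ones, or None.
- env.get_state(): the state.
- camera(name): name is "scene" or "top" or "wrist"; returns (picture, depth): 480x640x3 uint8, blue, green, red; 480x640 float32, m along the optical axis (not along the pixel's ray), 0 where there is no reading.
- calibration(name): a dict with "fx", "fy", "cx", "cy" (pixels), "rvec" (rotation vector, rad) and "tvec" (3), from world to camera coordinates, as OpenCV has them. Camera axes: x right, y down, z forward; pixel columns grow to the right and rows downward; lengths in m; the calibration is good to about 2 mm. A picture is of the moment at which its call begins: read the wrist's pose just before it. calibration takes no time and is no camera call; for the wrist camera it gives the pose at the moment of the call.
A pose or a line that the arm cannot do raises env.PlanningError and nothing moves.
- job.job_done(): hands the job in; it is judged then, once.
The state is a dict: "time": time; "qpos": joint angles; "joint_velocities": joint speeds; "joint_torque": joint torques, N m; "tcp_pos": TCP position; "orientation": TCP orientation; "force": force on the tool from outside, world axes, zero at the start; "torque": the same for the moment, N m; "opening": finger opening in m; "gripper_force": force on a finger pad.
Only numpy, scipy, OpenCV 4.12 (cv2) and the standard library are available. Lean on these libraries where they do the work, as an engineer would, in place of code of your own. Each camera call takes 0.05 s, during which the arm holds its last target. There are 200 camera calls.

## Task

Take the orange-sealed ball bearing out of the blue parts bin and slip it over the green tester's upright spindle until it sits flat on the shoulder, then let go of it. After that, push the tester's red-handled dial lever down past the first two clicks to the third (the red mark) and keep it there: the dial springs back if released, so the program finishes while still holding the lever down at the third click. Leave the other parts in the bin and do not disturb the things lying on the bench.

Things in the scene. Friction and masses are not known exactly. Their poses are not given: they have to be found in the camera images.
- bearing: Ball bearing with bright steel rings and an orange seal, the only one with orange: outer diameter 52 mm, bore 25 mm, 15 mm thick, about 130 g. Lies flat in the bin. Origin: centre of its underside; z is its axis. Its outer ring can be gripped from above.
- bearing_mid (a point): Centre of the bearing, 7.5 mm above its underside.
- tester: Green bearing tester fixed to the bench, a box 130 (x) by 150 (y) by 120 mm high; its dial is on the +x face. Origin: centre of its underside; axes along its edges, z up. It stands turned by up to 0.3 rad.
- seat (a point): Top of the round shoulder (36 mm diameter, 15 mm high) on the tester's top, on the spindle's axis, 135 mm above the bench. The spindle rises from it: 21 mm diameter for 22 mm, then a cone 12 mm high to an 8 mm tip (tip 34 mm above the shoulder). The bearing's underside rests on this shoulder when seated.
- dial_axis (a point): Point on the dial's axis in the plane of the lever, 75 mm above the bench and 24 mm in front of the tester's +x face. The axis runs along the tester's x. The lever points from here towards the tester's +y, past the side of the box. Round the dial is a fixed scale with marks for rest (white) and clicks one (white), two (yellow) and three (red), met by the white pointer opposite the lever.
- dial (a joint): Dial angle, rad: 0 at rest, lever 0.45 rad above level; grows as the lever is pushed down. Clicks (detents) at 0.3, 0.6 and 0.9 (third: lever 0.45 rad below level), stop at 0.97. A spring returns it to 0 from every click when released. The push at the handle rises and falls with the clicks between about 2 and 9 N, about 7 N at the third.
- dial_lever: The black dial disc (86 mm diameter) with its steel lever and red handle, one piece. The handle is a round cross-bar at the lever's end: 16 mm diameter, 50 mm long, 90 mm from the dial's axis. Origin: the handle's centre; x along the bar (parallel to the dial's axis), y away from the dial's axis along the lever. Centre height 114 mm above the bench at rest, 36 mm at the third click. Push it from above with shut fingers, or pinch it.
- bin: Blue open parts bin, 200 (x) by 300 (y) by 45 mm high, walls and floor 4 mm, heavy and fixed. Origin: centre of its underside. Turned by up to 0.2 rad.
- collar: Plain bright-metal collar lying flat in the bin, 38 mm outer, 22 mm bore, 14 mm thick. Not wanted. Origin: underside centre.
- nut: Dark steel hexagon nut in the bin, 30 mm over flats, 16 mm high. Not wanted. Origin: underside centre.
- plug: Spark plug lying in the bin, 78 mm long along its x (from -30 to 48 mm), 21 mm hexagon around its origin. Not wanted. Origin: underside of the hexagon.
- grip_knob: Black plastic knob in the bin, 36 mm diameter, 24 mm high. Not wanted. Origin: underside centre.
- spray_can: Yellow spray can standing on the bench, 60 mm diameter, 170 mm high. Origin: underside centre. Leave alone.
- jar: Amber jar standing on the bench, 60 mm diameter, 80 mm high. Origin: underside centre. Leave alone.
- screwdriver: Red-handled screwdriver lying on the bench, along its x. Leave alone.
- spanner: Spanner lying flat on the bench, along its x. Leave alone.
Things that resemble listed ones, but are neither listed nor needed, are in the scene too. What is shaped like the bearing but brown or purple is not meant.

How it is judged:
On the way, in this order (a step that is already met when the one before it is completed fails the run):
1. the bearing sits flat on the spindle's shoulder, let go (horizontal distance between bearing_mid and seat below 0.0045 m and z of bearing_mid in the frame of seat between 0.004 and 0.0115 m and angle between the z axis of bearing and the z axis of tester, either way round below 0.1 rad and contact force between the fingers and bearing below 0.2 N and linear speed of bearing below 0.03 m/s), for 0.2 s.
2. the dial is at its third click, pushed by the robot (value of joint dial above 0.83 rad and contact force between any of the fingers, the arm and dial_lever above 1.5 N), for 0.3 s.
At the end, for the whole second after the job is handed in: The bearing is on the spindle, released, within 4.5 mm of its axis, flat on the shoulder (centre 4 to 11.5 mm above it, within 0.1 rad), and the robot itself holds the dial handle with more than 1.5 N at 0.83 rad or more (third click 0.9, stop 0.97) through the last second (all of step 2 and horizontal distance between bearing_mid and seat below 0.0045 m and z of bearing_mid in the frame of seat between 0.004 and 0.0115 m and angle between the z axis of bearing and the z axis of tester, either way round below 0.1 rad and contact force between the fingers and bearing below 0.2 N); the arm keeps its last pose, push and grip.
It fails at once if the dial is turned beyond the first click while the bearing is not on the spindle (value of joint dial above 0.45 rad and not (horizontal distance between bearing_mid and seat below 0.0045 m and z of bearing_mid in the frame of seat between 0.004 and 0.0115 m and angle between the z axis of bearing and the z axis of tester, either way round below 0.1 rad)).
It fails at once if another part is taken out of the bin (z of any of collar, nut, plug, grip_knob in the frame of bin above 0.07 m or horizontal distance between any of collar, nut, plug, grip_knob and bin above 0.2 m).
It fails at once if a thing on the bench is disturbed (moved more than 30 mm or tipped over) (distance of any of spray_can, jar, screwdriver, spanner from where it was at the start of the episode above 0.03 m or angle between any of spray_can, jar's own z axis and vertical above 0.5 rad).
It also fails if it takes over 48 s, if anything falls off the work surface, if the arm or the gripper's body presses on something with over 40 N, if the wrist force passes 120 N, or if a joint passes its speed limit or range.

## Working session

There is one attempt and no reset: what is moved stays moved. The work goes in short steps, each a Python script; the robot and the scene stay as the last script left them, time stands still between calls to the robot, and variables do not carry over. Pictures are saved under pics/ and viewed, at most 10 in all, crops included, and the job is handed in when it is done.

```bash
mkdir -p pics; cat > h.py <<'E'
import numpy as np, cv2
from scipy.spatial.transform import Rotation as R
from cell import env, kin, camera, calibration, job
def snap(n,f):
    c=calibration(n); p,d=camera(n); cv2.imwrite(f'pics/{f}.png',p)
    np.savez(f'pics/{f}.npz',p=p,d=d,**{k:np.array(v) for k,v in c.items()}); return p,d,c
def world(c,u,v,d):
    M=R.from_rotvec(np.ravel(c['rvec'])).as_matrix(); u=np.asarray(u,float);v=np.asarray(v,float)
    P=np.stack([(u-c['cx'])/c['fx']*d,(v-c['cy'])/c['fy']*d,d+0*u],-1)
    return (P-np.ravel(c['tvec']))@M
def down(yaw): # tool z down, tool y axis at angle yaw in world xy
    y=np.array([np.cos(yaw),np.sin(yaw),0]);z=np.array([0,0,-1.]);x=np.cross(y,z)
    q=R.from_matrix(np.stack([x,y,z],1)).as_quat(); return np.array([q[3],*q[:3]])
E
python3 - <<'E'
from h import *
for n in('top','scene'): p,d,c=snap(n,n+'0'); print(n,c)
s=env.get_state(); print(s['time'],s['tcp_pos'],s['orientation'],s['opening'],env.nose_length)
E
```

```text
top {'fx': 477.06354580765816, 'fy': 477.06354580765816, 'cx': 311.13315443988984, 'cy': 241.1573105444228, 'rvec': array([ 2.13369135, -2.12547403,  0.23699899]), 'tvec': array([-0.0586138 ,  0.5460877 ,  1.01129793])}
scene {'fx': 464.58933344821145, 'fy': 464.58933344821145, 'cx': 319.06452918964305, 'cy': 237.65087321635775, 'rvec': array([ 2.12755679,  1.5756062 , -0.48125992]), 'tvec': array([-0.12450577, -0.39729332,  1.46584157])}
0.1 [ 0.17851018 -0.65053007  0.30299696] [-8.32266786e-04  9.91048095e-01  1.33502629e-01 -1.67423944e-04] 0.08514557958036761 0.0726
```

View pics/top0.png

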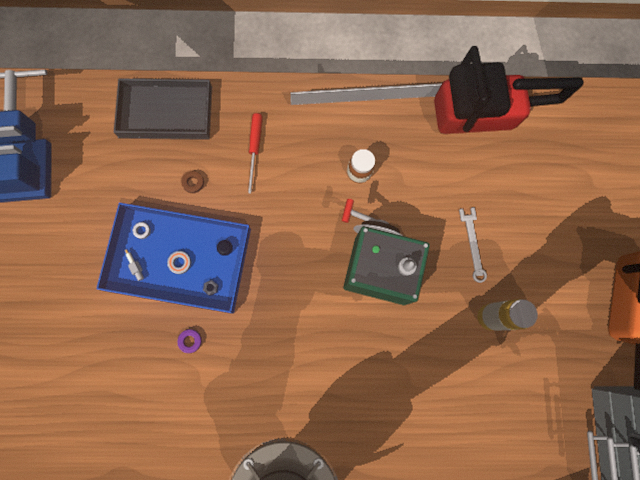

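View pics/scene0.png

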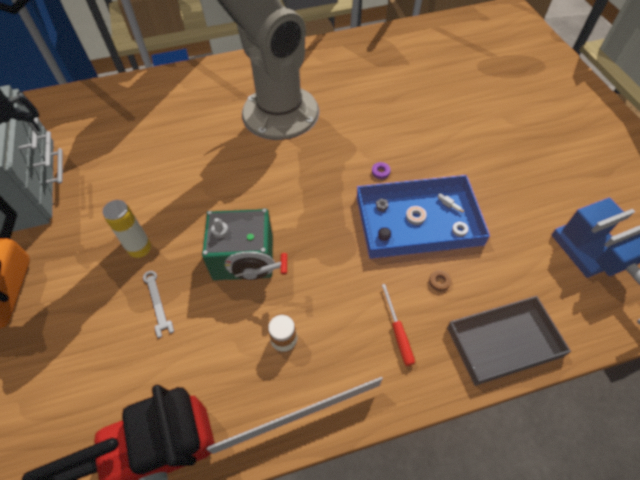

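Top view: the bearing is at (178,262) in the blue bin. The tester's top is around (388,265), the spindle tip about (408,265) and the red handle (348,211). The jar is at (362,162), about 50 px beyond the handle.

```bash
python3 - <<'E'
from h import *
z=np.load('pics/top0.npz'); d=z['d']
for n,u,v in [('bear ring',169,262),('bear ring',187,262),('ring',178,253),('ring',178,271),('c1 fl',363,229),('c2 fr',426,245),('c3 nr',416,300),('c4 nl',352,282),('spindle',409,264),('handle',348,205),('handle2',347,217),('jar',363,160),('binA',121,205),('binB',249,226),('binC',235,311),('binD',98,289)]:
    dd=np.median(d[v-1:v+2,u-1:u+2]); print(n,world(z,u,v,dd).round(4))
E
```

```text
bear ring [0.5029 0.2655 0.0196]
bear ring [0.5031 0.2247 0.0201]
ring [0.5239 0.2465 0.019 ]
ring [0.4824 0.2439 0.02  ]
c1 fl [ 0.5603 -0.1644  0.1192]
c2 fr [ 0.5261 -0.2959  0.1226]
c3 nr [ 0.4115 -0.271   0.1184]
c4 nl [ 0.4478 -0.1392  0.1207]
spindle [ 0.4789 -0.248   0.1674]
handle [ 0.6119 -0.1332  0.1214]
handle2 [ 0.5853 -0.1305  0.1226]
jar [ 0.7292 -0.173   0.08  ]
binA [0.6292 0.3745 0.0441]
binB [0.5851 0.0852 0.0325]
binC [0.3939 0.1149 0.002 ]
binD [0.4388 0.4097 0.0433]
```

```bash
python3 - <<'E'
from h import *
env.reach([0.44,-0.24,0.36],down(-0.48)); snap('wrist','w1'); print(env.get_state()['time'])
env.reach([0.48,0.24,0.26],down(-0.183)); snap('wrist','w2'); print(env.get_state()['time'],env.get_state()['qpos'])
a=cv2.imread('pics/w1.png');b=cv2.imread('pics/w2.png')
cv2.imwrite('pics/w12.png',cv2.resize(np.vstack([a,b]),(400*1,600)))
E
```

```text
1.9333
3.775 [ 0.16143246  0.45560737 -0.93759872  1.88479418  0.43071059  1.01854905
 -1.14611027]
```

View pics/w1.png

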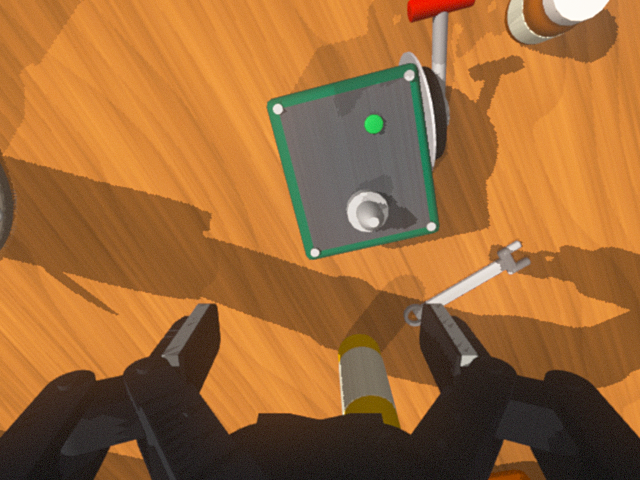

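View pics/w2.png

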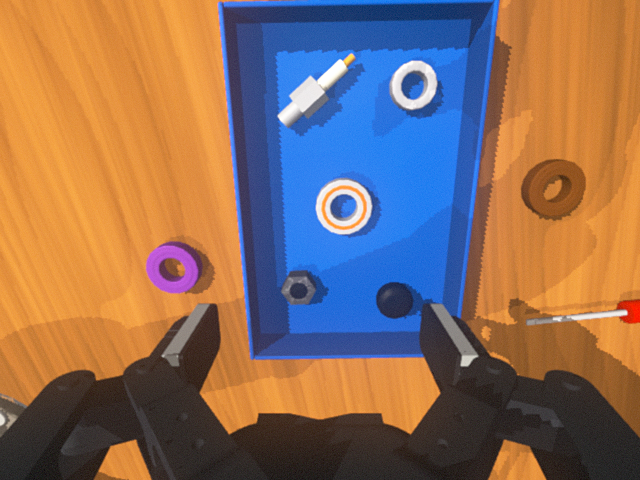

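w2: the orange-sealed bearing is at (344,207), with free bin floor on its left and right, which is the closing direction. w1: the spindle is at (369,212), the top screws are at (278,109), (409,75), (432,227) and (315,253), and the handle is at the top edge.

```bash
python3 - <<'E'
from h import *
from scipy.optimize import least_squares
def cloud(f):
    z=np.load(f'pics/{f}.npz'); v,u=np.mgrid[:480,:640]; return z,world(z,u,v,z['d'].astype(float))
def circ(P):
    return least_squares(lambda q:np.hypot(P[:,0]-q[0],P[:,1]-q[1])-q[2],[*P[:,:2].mean(0),.02],loss='soft_l1',f_scale=.001).x
z,P=cloud('w2'); print(P[207,322],P[200,344])
print('bearing', P[207,320:370:4].round(4).tolist())
S=P[170:245,305:385].reshape(-1,3); S=S[(S[:,2]>.015)&(S[:,2]<.025)]; h=cv2.minEnclosingCircle(S[:,:2].astype(np.float32)); print('enc',h,'n',len(S),'z',np.median(S[:,2]))
im=z['p'].astype(int); m=(im[...,2]>200)&(im[...,1]>90)&(im[...,1]<190)&(im[...,0]<120); m[:170]=0;m[245:]=0;m[:,:305]=0;m[:,385:]=0
print('orange',m.sum(),circ(P[m]))
z,P=cloud('w1')
C=np.array([P[v-1:v+2,u-1:u+2].reshape(-1,3).mean(0) for u,v in [(278,109),(409,75),(432,227),(315,253)]]);print(C.round(4),C.mean(0))
for a,b in((0,1),(3,2),(2,1),(3,0)): e=C[b]-C[a]; print(np.arctan2(e[1],e[0]))
W=P[180:245,335:400].reshape(-1,3)
for lo,hi in((.131,.139),(.139,.155),(.155,.159),(.159,.163),(.163,.168),(.168,.175)):
    s=W[(W[:,2]>lo)&(W[:,2]<hi)]; print(lo,len(s),s.mean(0).round(4), cv2.minEnclosingCircle(s[:,:2].astype(np.float32)) if len(s) else '')
H=P[0:16,405:475].reshape(-1,3);H=H[H[:,2]>.1];print('handle',H.mean(0))
E
```

```text
[0.48521172 0.24710099 0.01937581] [0.50655456 0.24676724 0.00499646]
bearing [[0.4834, 0.2475, 0.0198], [0.487, 0.247, 0.0203], [0.4906, 0.2466, 0.0215], [0.4942, 0.2422, 0.0052], [0.4979, 0.2414, 0.0048], [0.5017, 0.2405, 0.0038], [0.5055, 0.24, 0.0047], [0.5093, 0.2392, 0.0042], [0.5129, 0.2389, 0.006], [0.5164, 0.2393, 0.0108], [0.5195, 0.2405, 0.0187], [0.523, 0.2401, 0.0198], [0.5265, 0.2397, 0.0208]]
enc ((0.5047152638435364, 0.2434723824262619), 0.025822021067142487) n 1889 z 0.020025132123021164
orange 371 [0.50462179 0.24317026 0.01903374]
[[ 0.4552 -0.1465  0.1583]
 [ 0.5588 -0.1699  0.1246]
 [ 0.5275 -0.2969  0.1243]
 [ 0.4206 -0.2695  0.1245]] [ 0.49052608 -0.22073531  0.13293739]
-0.22236963802460014
-0.2509457056433506
1.329463668833055
1.2964988626596368
0.131 683 [ 0.4809 -0.2482  0.136 ] ((0.48111552000045776, -0.2530471682548523), 0.018051059916615486)
0.139 108 [ 0.4804 -0.2449  0.1472] ((0.48091012239456177, -0.2516282796859741), 0.010422120802104473)
0.155 68 [ 0.4812 -0.2489  0.1577] ((0.48062145709991455, -0.2531864047050476), 0.01081099733710289)
0.159 159 [ 0.4808 -0.2503  0.1609] ((0.48097676038742065, -0.2528531849384308), 0.010386057198047638)
0.163 161 [ 0.4809 -0.2512  0.1653] ((0.48109763860702515, -0.2531723976135254), 0.00832284428179264)
0.168 133 [ 0.4811 -0.2527  0.1697] ((0.4806605279445648, -0.25334715843200684), 0.005365196615457535)
handle [ 0.59662464 -0.13544496  0.1221863 ]
```

```bash
python3 - <<'E'
from h import *
x,y=0.5047,0.2434
env.reach([x,y,0.15],down(-0.183))
print(env.movel([x,y,0.077],0.08,stop_force=8)); print(env.get_state()['tcp_pos'])
env.grip(0.045,40); s=env.get_state(); print(s['opening'],s['gripper_force'],s['tcp_pos'],s['time'])
env.movel([x,y,0.27],0.15)
env.reach([0.481,-0.253,0.285],down(-0.48)); s=env.get_state();print(s['opening'],s['gripper_force'],s['tcp_pos'],s['time'])
snap('wrist','w3')
E
```

```text
False
[0.50493738 0.2436947  0.07739728]
0.050720039226709965 40.250221327878535 [0.50487203 0.24351107 0.07790124] 5.8083
0.05061084453956073 41.65994911920279 [ 0.48170637 -0.25148396  0.28513658] 9.05
```

View pics/w3.png

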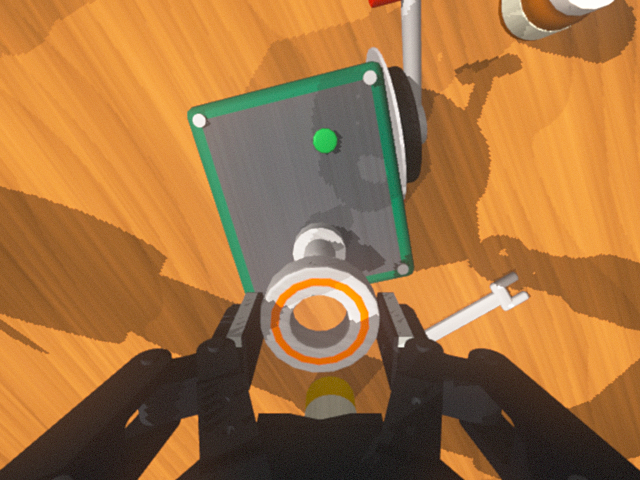

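w3: the bearing is held between the pads, with its ring centre at about (320,318). The shoulder is visible behind it at about (320,243).

```bash
cat >> h.py <<'E'
def ring(f,box):
    from scipy.optimize import least_squares
    z=np.load(f'pics/{f}.npz'); v,u=np.mgrid[:480,:640]; P=world(z,u,v,z['d'].astype(float))
    im=z['p'].astype(int); m=(im[...,2]>190)&(im[...,1]>80)&(im[...,1]<190)&(im[...,0]<120)
    b=np.zeros_like(m); b[box[0]:box[1],box[2]:box[3]]=1; S=P[m&b]; zm=np.median(S[:,2]); S=S[abs(S[:,2]-zm)<.006]
    A=np.c_[S[:,:2]-S[:,:2].mean(0),np.ones(len(S))]; pl=np.linalg.lstsq(A,S[:,2],rcond=None)[0]
    q=least_squares(lambda q:np.hypot(S[:,0]-q[0],S[:,1]-q[1])-q[2],[*S[:,:2].mean(0),.019],loss='soft_l1',f_scale=.001).x
    return q,pl,len(S)
E
python3 - <<'E'
from h import *
print(ring('w3',(270,370,262,380)), env.get_state()['tcp_pos'])
z=np.load('pics/w3.npz'); M=R.from_rotvec(z['rvec']).as_matrix(); print('cam',-M.T@z['tvec'])
E
```

```text
(array([ 0.48223373, -0.25155446,  0.01904113]), array([-0.00234812,  0.00077115,  0.22743674]), 1930) [ 0.4817286  -0.25151391  0.28514666]
cam [ 0.51811876 -0.18193146  0.35621417]
```

```bash
python3 - <<'E'
from h import *
t=np.array([0.4805,-0.2530]); c=t+[-.0007,-.0015]
for z in(0.262,0.250):
    env.movel([*c,z],0.08,stop_force=10); p=env.get_state()['tcp_pos']; c=c+(t-p[:2]); print(p)
hit=env.movel([*c,0.204],0.04,stop_force=12); s=env.get_state(); print(hit,s['tcp_pos'],s['force'],s['time'])
E
```

```text
[ 0.47949095 -0.25428202  0.26121016]
[ 0.48056028 -0.2530084   0.24940591]
True [ 0.48055958 -0.25314341  0.2088874 ] [-1.54547091  0.40141727  7.81495667] 10.7917
```

```bash
python3 - <<'E'
from h import *
env.grip(0.075); p=env.get_state()['tcp_pos']
env.movel([p[0],p[1],0.30],0.15); snap('wrist','w4'); print(ring('w4',(100,420,200,440)), env.get_state()['time'])
E
```

```text
(array([ 0.36714061, -0.36321059,  0.11633892]), array([-0.00042543, -0.00152106,  0.00131808]), 15363) 11.975
```

View pics/w4.png

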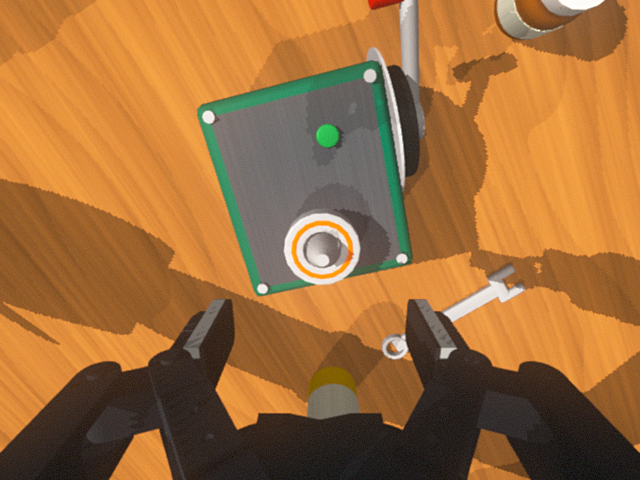

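w4: the bearing encircles the spindle at (322,248), released. I'll check its height and locate the handle.

```bash
python3 - <<'E'
from h import *
print(ring('w4',(210,285,284,360)))
for f in('top0','w1'):
    z=np.load(f'pics/{f}.npz'); v,u=np.mgrid[:480,:640]; P=world(z,u,v,z['d'].astype(float)); im=z['p'].astype(int)
    m=(im[...,2]>120)&(im[...,1]<70)&(im[...,0]<70)&(P[...,2]>.1)&(P[...,2]<.13)&(abs(P[...,0]-.6)<.06)&(abs(P[...,1]+.135)<.05)
    S=P[m]; ex=np.array([np.cos(-.24),np.sin(-.24)]); ey=np.array([-ex[1],ex[0]])
    c=np.array([.4897,-.2197]); a=(S[:,:2]-c)@ex; b=(S[:,:2]-c)@ey
    print(f,m.sum(),'x',a.min(),a.max(),'y',b.min(),b.max(),'z',S[:,2].max())
E
```

```text
(array([ 0.48082365, -0.25332806,  0.01905641]), array([-0.00163719, -0.00071897,  0.15133879]), 791)
top0 151 x 0.06259087684061776 0.11285315579142373 y 0.10442268901798389 0.11889745372096533 z 0.12664657542519178
w1 851 x 0.06435641348812181 0.11413175381382916 y 0.10241394424811594 0.11755843659120853 z 0.12501918339398113
```

```bash
python3 - <<'E'
from h import *
ex=np.array([np.cos(-.24),np.sin(-.24)]); ey=np.array([-ex[1],ex[0]]); t=np.array([.4897,-.2197])+.108*ex+.116*ey
env.grip(0.0,40); env.reach([*t,0.23],down(-0.24)); p=env.get_state()['tcp_pos']; print(p,t,env.get_state()['opening'])
c=t+(t-p[:2])
print(env.movel([*c,0.150],0.08,stop_force=30)); s=env.get_state(); print(s['tcp_pos'],s['force'])
print(env.movel([*c,0.1145],0.05,stop_force=30)); env.dwell(0.3); s=env.get_state(); print(s['tcp_pos'],s['force'],s['time'])
snap('scene','s2'); p=cv2.imread('pics/s2.png')[150:310,140:350]; cv2.imwrite('pics/s2c.png',cv2.resize(p,None,fx=3.6,fy=3.6,interpolation=cv2.INTER_CUBIC))
E
```

```text
[ 0.62172296 -0.13413352  0.23012221] [ 0.62217801 -0.13269668] -0.00013115399331964692
False
[ 0.62246833 -0.13120167  0.14995763] [0.01777329 4.0189256  3.07903524]
False
[ 0.6216312  -0.13584339  0.11476905] [-5.82337978 -7.0758294  12.05926288] 15.8
```

View pics/s2c.png

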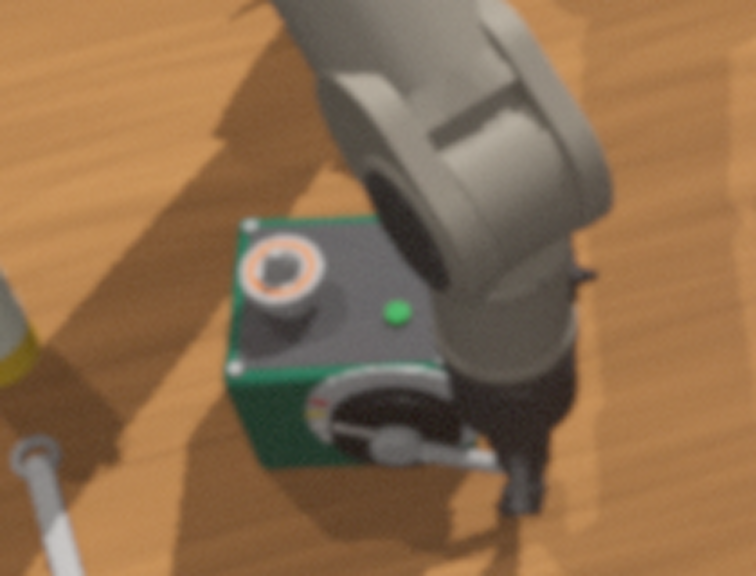

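The crop shows the bearing seated and the fingers at the lever's end. The pointer, near (335,430), looks just short of the red mark at (318,403). The force also has a sideways part, so I'll check with the wrist camera.

```bash
python3 - <<'E'
from h import *
snap('wrist','w5'); s=env.get_state(); print(s['tcp_pos'],s['force'],s['torque'],s['time'],env.nose_length)
E
```

```text
[ 0.62165362 -0.13583431  0.11480801] [-4.66348699 -6.15315108 11.79185841] [-1.39182546  1.15982316 -0.01318863] 15.9 0.0726
```

View pics/w5.png

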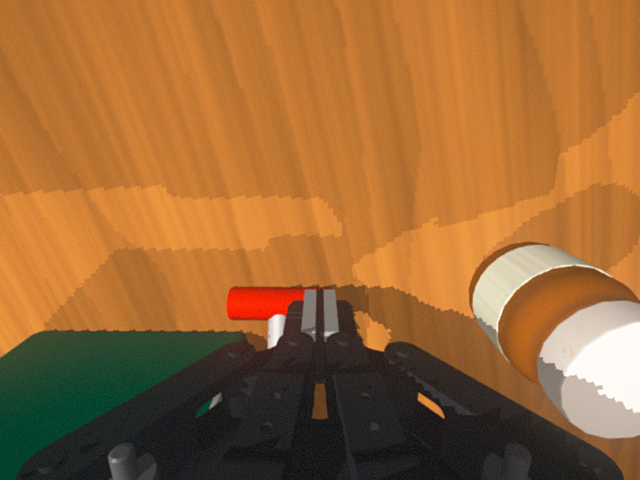

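w5: the red bar, at (230–300, 287–320), is under the fingertips at (320,300). I'll measure its height for the dial angle.

```bash
python3 - <<'E'
from h import *
z=np.load('pics/w5.npz'); v,u=np.mgrid[:480,:640]; P=world(z,u,v,z['d'].astype(float)); im=z['p'].astype(int)
ex=np.array([np.cos(-.24),np.sin(-.24)]); ey=np.array([-ex[1],ex[0]]); c=np.array([.4897,-.2197])
def loc(S): return np.c_[(S[...,:2]-c)@ex,(S[...,:2]-c)@ey,S[...,2]]
for col in(240,255): print(loc(P[286:322:3,col]).round(4).tolist())
print('tip',loc(P[288:312:4,312]).round(4).tolist()); print('tcp',loc(env.get_state()['tcp_pos'][None]))
E
```

```text
[[0.0622, 0.1026, 0.0015], [0.0708, 0.1177, 0.0358], [0.0714, 0.1175, 0.0386], [0.0716, 0.1166, 0.0398], [0.0718, 0.1158, 0.0412], [0.0719, 0.1145, 0.0418], [0.072, 0.1136, 0.0429], [0.072, 0.1121, 0.043], [0.0717, 0.1102, 0.0424], [0.0717, 0.1088, 0.0427], [0.0718, 0.1077, 0.0436], [0.0708, 0.1042, 0.0405]]
[[0.0709, 0.1025, 0.0013], [0.078, 0.1177, 0.0359], [0.0783, 0.1172, 0.038], [0.0787, 0.1169, 0.0405], [0.0787, 0.1156, 0.0409], [0.0787, 0.1143, 0.0413], [0.0789, 0.1134, 0.0425], [0.0788, 0.1117, 0.0424], [0.0789, 0.1109, 0.0436], [0.0786, 0.1086, 0.0424], [0.0785, 0.1072, 0.0427], [0.078, 0.1045, 0.0409]]
tip [[0.1051, 0.1176, 0.0346], [0.1055, 0.1235, 0.0505], [0.1055, 0.1232, 0.0536], [0.1056, 0.1235, 0.0577], [0.1057, 0.1235, 0.061], [0.1058, 0.1233, 0.064]]
tcp [[0.10823647 0.11282765 0.11480801]]
```

```bash
python3 - <<'E'
from h import *
env.dwell(0.3); s=env.get_state(); print(s['tcp_pos'],s['force'],s['time']); print(job.job_done())
E
```

```text
[ 0.62164298 -0.13584109  0.11478967] [-5.10114548 -5.9740074  12.29384384] 16.2
the job is handed in; nothing more can be done
None
```

I handed the job in at 16.2 s: the bearing sits flat on the tester's shoulder, released, and the arm is holding the dial lever at about 0.91 rad (third click) with roughly 12 N; no verdict came back.

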